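# Slide the battery box home in its charging bay

### The job

Push the tall battery box across the bench until it stands fully home between the bay's rails, against the charger, then press the charger's button all the way down and let it come back up. The box is heavy and topples if pushed high up: it must stay upright and slide on the bench, not be lifted, and its carrying handle must not be touched. Leave the glue bottle, the flat dish and the sample tube where they are.

Things in the scene. Friction and masses are not known exactly. Their poses are not given: they have to be found in the camera images.
- battery_box: Tall battery box, grey case with a black top and steel handle: 92 mm deep (own x), 125 wide (own y), case from 8 to 165 mm above the bench, 0.75 to 1 kg; sliding it takes about 4 to 7 N. Origin: centre of its underside, on the bench; z up. Its +x face (two brass plates) goes in first and looks roughly towards the bay. Starts 160 to 215 mm short of home, up to 25 mm off line, 0.2 rad askew.
- push_face (a point): Point in the middle of the box's plain -x face (the face to push), 30 mm above the bench. The box stands on two skids along its y, outer edges 36 mm from its middle: pushed along its x below about 45 mm above the bench it slides, above about 75 mm it tips.
- carry_handle: Fixed steel carrying handle on the box's top: a round bar 12 mm thick along the box's y, 102 mm long, rising from 165 to 199 mm above the bench. Origin at its foot, centre of the box's top. Must not be touched by the fingers.
- charging_bay: Fixed charging bay: white charger block 130 mm deep, 140 wide, 70 high, whose front face is the stop. Origin: on the bench under the middle of the stop face; +x points into the block (the way the box is pushed home), y across the bay, z up. The box is home when its +x face touches the stop: box origin at x = -46 mm, y = 0 (4 mm play each side) here, its x axis along the bay's x.
- bay_mouth (a point): Middle of the bay's mouth, on the bench, 119 mm before the stop face. Two aluminium rails 30 mm high, 133 mm apart inside, run straight from the stop to 65 mm before it, then flare out like a funnel to the mouth, about 205 mm wide inside. No floor: the box slides on the bench throughout.
- charge_button (a joint): The button's travel: 0 = up, 0.006 m = fully down; springs back. It takes about 5 N to push fully down.
- charge_button_top (a point): Centre of the top face of the black round push button (26 mm across, pressed straight down) on top of the charger block, 80 mm behind the stop face; about 92 mm above the bench when up. The grey collar round it is 42 mm across and stands 10 mm lower than the button's top.
- glue_bottle: White glue bottle with red cap, 52 mm across, 115 mm high, standing loose beside the bay. Origin: centre of its underside. Leave it alone.
- petri_dish: Closed clear flat dish, 92 mm across, 15 mm high, loose on the bench behind the charger block. Origin: centre of its underside. Leave it alone.
- sample_tube: Clear sample tube standing on its green cap, 36 mm across, 114 mm high, loose on the far side of the box's way. Origin: centre of its underside. Leave it alone.
Things that resemble listed ones, but are neither listed nor needed, are in the scene too. What is meant by the battery_box is not green, and is the larger of those in its own colour.

How it is judged:
On the way, in this order (a step that is already met when the one before it is completed fails the run):
1. the battery box stands home in the bay, against the charger, at rest (x of battery_box in the frame of charging_bay between -0.052 and -0.04 m and y of battery_box in the frame of charging_bay between -0.012 and 0.012 m and angle between the x axis of battery_box and the x axis of charging_bay, either way round below 0.1 rad and angle between battery_box's own z axis and vertical below 0.04 rad and height (world z) of battery_box below 0.004 m and linear speed of battery_box below 0.02 m/s and value of joint charge_button below 0.002 m), for 0.2 s.
2. with the box home, the charger's button is pressed down (x of battery_box in the frame of charging_bay between -0.052 and -0.04 m and y of battery_box in the frame of charging_bay between -0.012 and 0.012 m and angle between the x axis of battery_box and the x axis of charging_bay, either way round below 0.1 rad and angle between battery_box's own z axis and vertical below 0.04 rad and height (world z) of battery_box below 0.004 m and value of joint charge_button above 0.0045 m), for 0.1 s.
At the end, for the whole second after the job is handed in: The box stands upright on the bench, its front face within 6 mm of the charger's stop face, within 12 mm of the bay's centre line and 0.1 rad of its direction, at rest, and the button has come back up (less than 1.5 mm down) (x of battery_box in the frame of charging_bay between -0.052 and -0.04 m and y of battery_box in the frame of charging_bay between -0.012 and 0.012 m and angle between the x axis of battery_box and the x axis of charging_bay, either way round below 0.1 rad and angle between battery_box's own z axis and vertical below 0.04 rad and height (world z) of battery_box below 0.004 m and linear speed of battery_box below 0.01 m/s and value of joint charge_button below 0.0015 m); the robot touches nothing.
It fails at once if the battery box is tipped (more than 0.15 rad) (angle between battery_box's own z axis and vertical above 0.15 rad).
It fails at once if the battery box is lifted off the bench (height (world z) of battery_box above 0.012 m).
It fails at once if the carrying handle is touched (contact force between any of the fingers, the arm and carry_handle above 0.5 N).
It fails at once if the glue bottle, flat dish or sample tube is displaced by more than 20 mm or toppled (distance of any of glue_bottle, petri_dish, sample_tube from where it was at the start of the episode above 0.02 m or angle between any of glue_bottle, petri_dish, sample_tube's own z axis and vertical above 0.3 rad).
It also fails if it takes over 61 s, if anything falls off the work surface, if the arm or the gripper's body presses on something with over 40 N, if the wrist force passes 120 N, or if a joint passes its speed limit or range.

### The arm

A 6-joint arm with a two-finger parallel gripper is mounted at the origin on the work surface. World frame = base frame: x ahead of the robot, y to its left, z up, the work surface at z = 0. Lengths are in m, angles in rad, forces in N, time in s.
With the tool pointing down it reaches from about 0.275 to 0.825 m from the base axis. Payload 5.2 kg.
Tool frame: the origin (TCP) lies midway between the tips of the shut fingers; the grasp point (between the pads) lies 19 mm behind it (arm.grip_depth is the y of the grasp point in the tool frame, in m); y points along the fingers, z is the direction in which the jaws open and shut, and the axes are right-handed (so a half turn about y gives the same grasp; the last joint's range is limited). The gripper opens to 93 mm and grips with 3 to 60 N. Pads are 15 mm wide; open, the fingers measure 128 mm over their backs; the gripper's body (75 mm by 188 mm) begins 65 mm behind the grasp point.
Start: joints at [1.058, 0.259, 1.535, -0, 1.348, -0.203], TCP at [0.168, 0.524, 0.219] pointing down, gripper open.
Joint ranges: [-3.14, 3.14], [-0.91, 2.08], [0.19, 2.58], [-1.22, 4.36], [0.22, 2.71], [-3.12, 3.12]. Speed limits (rad/s): [2.57, 2.57, 3.14, 3.14, 3.14, 3.14].

### API

Orientations are given as a unit quaternion [w, x, y, z].
In Python, from workcell import arm gives the robot as it stands.
- The arm moves only by the tool servo_tool, never from a script. Its argument "moves" is a list of rows, each an object with "xyz": the shift along the tool's x, y, z in units of 50 mm (1.0 is 50 mm), a list of three; "delta_rot": the turn, a rotation vector about the tool's x, y, z in units of 8 degrees (1.0 is 8 degrees), a list of three. A call has 1 to 5 rows; each row shifts and turns the commanded pose from where the row before left it, along the tool's axes as they then stand; what a row does not reach is not made up. A row lasts 1/8 s, in which the tool goes at most 62.5 mm and 10.7 degrees, less where a joint would pass 70% of its speed; a pose out of reach is approached as far as the arm can. A call with a number of a shift or a turn outside -1 to 1 is refused whole. A call with a gripper value outside its range is refused whole. "claw" is the opening, from 0 (shut) to 1 (fully open), set as the call begins (left out, the last holds). The fingers move at their own pace and stop on an object; the grip force is fixed at half the most. Time passes only in rows, so rows that do not move let the fingers close. It gives the time, the measured TCP pose, the force and the opening at its end, in the units of the state.
- arm.get_obs(): the state, without advancing time (a new reading comes with each control period).
- arm.capture(name): name is "scene" or "top" or "wrist"; returns the picture (384x512x3 uint8, red, green, blue); there is no depth.
- arm.camera_model(name): a dict with "mtx" (3x3 intrinsics, pixels), "eye" and "attitude" of the camera in the world. Camera axes: x right, y down, z forward; pixel columns grow to the right and rows downward; lengths in m; the calibration is good to about 2 mm. A picture is of the moment at which its call begins: read the wrist's pose just before it. camera_model takes no time and is no camera call; for the wrist camera it gives the pose at the moment of the call.
- arm.hand_in(): hands the job in, once; it reports no verdict.
The state is a dict: "t": time; "joint_pos": joint angles; "qd": joint speeds; "joint_torque": joint torques, N m; "position": TCP position; "eef_rot": TCP orientation; "contact_force": force on the tool from outside, world axes, zero at the start; "ft_torque": the same for the moment, N m; "width": finger opening in m.
Only numpy, scipy, OpenCV 4.12 (cv2) and the standard library are available. Lean on these libraries where they do the work, as an engineer would, in place of code of your own. Each camera call takes 0.05 s, during which the arm holds its last target.

## Working session

There is one attempt and no reset: what is moved stays moved. The work goes in short steps, Python scripts to look and compute and a tool call to move; the robot and the scene stay as the last step left them, time stands still between calls to the robot, and variables do not carry over. Pictures are saved under pics/ and viewed, and the job is handed in when it is done.

Besides the shell and the picture viewer there is one more tool, called after "Emit:" as a command line: name --argument value ..., lists and objects as JSON in quotes. servo_tool: Moves the arm, as the interface text tells. Its arguments: {"type":"object","properties":{"moves":{"type":"array","items":{"type":"object","properties":{"xyz":{"type":"array","items":{"type":"number"}},"delta_rot":{"type":"array","items":{"type":"number"}}}}},"claw":{"type":"number"}},"required":["moves"]}

```bash
mkdir -p pics; ls
python3 - <<'E'
from workcell import arm
import cv2
for n in ("scene","top"):
    im=arm.capture(n); cv2.imwrite(f"pics/{n}0.png",im[:,:,::-1])
    m=arm.camera_model(n); print(n,m)
print(arm.get_obs())
E
```

```text
pics
scene {'mtx': array([[371.57325555,   0.        , 248.26976548],
       [  0.        , 371.57325555, 197.98402157],
       [  0.        ,   0.        ,   1.        ]]), 'eye': array([1.24530408, 0.29338196, 0.65501353]), 'attitude': array([-0.2647192 ,  0.51781538,  0.7313147 , -0.3563282 ])}
top {'mtx': array([[496.58926119,   0.        , 248.4850829 ],
       [  0.        , 496.58926119, 192.42224655],
       [  0.        ,   0.        ,   1.        ]]), 'eye': array([0.42782854, 0.0923938 , 1.33206079]), 'attitude': array([ 0.04399291, -0.69891177,  0.71228176, -0.04734613])}
{'t': 0.1, 'joint_pos': array([ 1.05818069e+00,  2.59278479e-01,  1.53597634e+00,  1.02258203e-05,
        1.34796474e+00, -2.02822523e-01]), 'qd': array([-1.89265230e-03, -8.49773723e-04, -1.55510825e-03, -2.56906320e-04,
       -3.53998352e-04,  8.59568610e-05]), 'joint_torque': array([ 2.14896085e-03, -4.38215411e+01, -2.84642619e+01,  7.22099002e-02,
        3.63602594e-02, -4.89812896e-05]), 'position': array([0.16741858, 0.52339414, 0.21789524]), 'eef_rot': array([-0.69810303,  0.69917814, -0.1092964 ,  0.108887  ]), 'contact_force': array([ 0.33130478,  0.15416448, -0.06407147]), 'ft_torque': array([ 0.00724959, -0.04588505, -0.00143788]), 'width': 0.09267312523599532}
```

View pics/scene0.png

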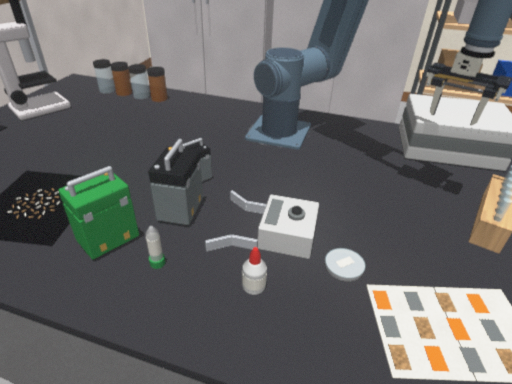

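View pics/top0.png

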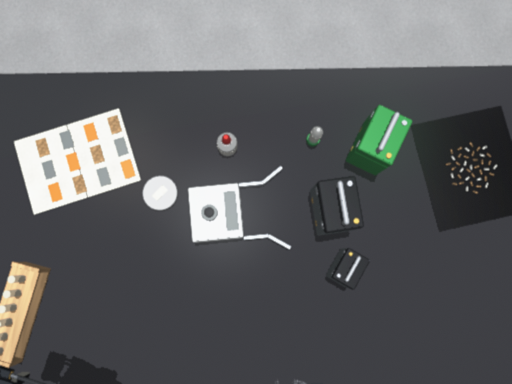

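Candidates: the green box at top-image (382,140), the large grey box at (340,205) and the small grey box at (348,268). The large grey one fits, because it isn't green and is the larger of the two greys. I'll confirm that in an enlarged crop.

```bash
cat > h.py <<'E'
import numpy as np, cv2
from scipy.spatial.transform import Rotation as R
from workcell import arm
def cast(n,uv,z):
    m=arm.camera_model(n); uv=np.atleast_2d(uv).astype(float)
    q=np.array(m['attitude']); r=R.from_quat(q[[1,2,3,0]]).as_matrix()
    d=np.c_[uv,np.ones(len(uv))]@np.linalg.inv(m['mtx']).T@r.T
    e=np.array(m['eye']); s=(z-e[2])/d[:,2]
    return e+s[:,None]*d
def proj(n,p):
    m=arm.camera_model(n); p=np.atleast_2d(p)
    q=np.array(m['attitude']); r=R.from_quat(q[[1,2,3,0]]).as_matrix()
    c=(p-np.array(m['eye']))@r; c=c@np.array(m['mtx']).T
    return c[:,:2]/c[:,2:]
E
python3 - <<'E'
from h import *
t=cv2.imread("pics/top0.png"); s=cv2.imread("pics/scene0.png")
cv2.imwrite("pics/c1.png",cv2.resize(t[165:300,170:390],(0,0),fx=3.6,fy=3.6,interpolation=cv2.INTER_CUBIC))
cv2.imwrite("pics/c2.png",cv2.resize(s[130:270,130:330],(0,0),fx=4,fy=4,interpolation=cv2.INTER_CUBIC))
print(proj("top",[[0,0,0],[0.4,0,0],[0.4,-.1,0]]))
E
```

```text
[[286.09241174 425.44232008]
 [281.73172088 266.89192765]
 [319.37297176 266.15921876]]
```

View pics/c1.png

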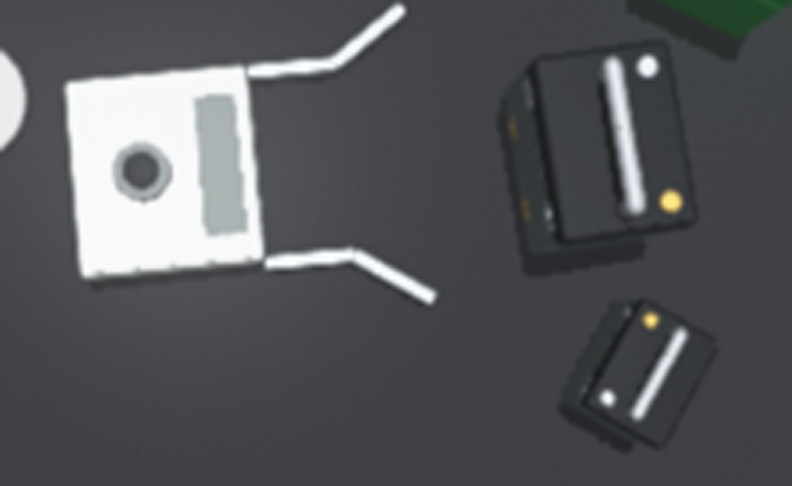

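View pics/c2.png

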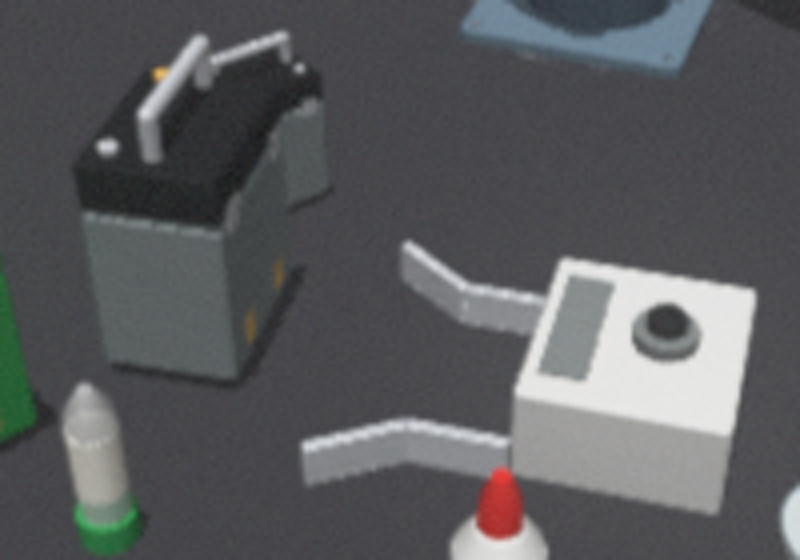

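The crop confirms it: the large grey box, with its two brass plates facing the bay. Charger top corners are near top-image (188,188), (238,183), (243,238) and (193,242). Next I'll measure both.

Run:
```python
from h import *
t=cv2.imread("pics/top0.png")
g=t.min(2)
# charger top
w=((g>150).astype(np.uint8)); w[:, :175]=0
w=cv2.morphologyEx(w,cv2.MORPH_OPEN,np.ones((7,7),np.uint8)); 
w=cv2.morphologyEx(w,cv2.MORPH_CLOSE,np.ones((35,35),np.uint8))
cs,_=cv2.findContours(w[:, :260],cv2.RETR_EXTERNAL,cv2.CHAIN_APPROX_NONE)
c=[c for c in cs if cv2.contourArea(c)>1500]
for k in c:
    b=cv2.boxPoints(cv2.minAreaRect(k)); print(b.round(1).tolist())
    P=cast("top",b,.07)[:,:2]; print(P.round(4).tolist(),np.linalg.norm(np.diff(P,axis=0),axis=1))
off=np.array([170,165])
B=np.array([[535,58],[560,243],[695,222],[665,40]])/3.6+off
P=cast("top",B,.165)[:,:2]; print("box",P.round(4).tolist(),np.linalg.norm(np.diff(P,axis=0),axis=1),P.mean(0))
h=cast("top",np.array([[612,65],[633,208]])/3.6+off,.199)[:,:2];print("handle",h,h.mean(0))
print("button",cast("top",np.array([[142,170]])/3.6+off,.092))
print("rails",cast("top",np.array([[250,71],[335,64],[400,9],[268,263],[352,254],[432,298]])/3.6+off,.03).round(4).tolist())
def sc(p,o,f): return np.array(p)/f+np.array(o)
# bench-level points in scene view : box bottom corner
print("scene box foot (y- front,y+...)",cast("scene",sc([[110,362],[238,380],[288,300]],[130,130],4),.008).round(4).tolist())
print("scene charger top",cast("scene",sc([[565,258],[755,292],[728,432],[516,390]],[130,130],4),.07).round(4).tolist())
print("scene btn",cast("scene",sc([[668,320]],[130,130],4),.092).round(4).tolist())
S=cv2.resize(t[255:300,320:375],(0,0),fx=1,fy=1)
print("small",cast("top",np.array([[637,300],[718,345],[660,447],[585,402]])/3.6+off,.1).round(3).tolist())
print("tube",cast("top",[[314,140]],0.03), "glue",cast("top",[[228,146]],0.05))
```

```text
[[187.1999969482422, 187.1999969482422], [238.0, 182.5], [242.89999389648438, 236.8000030517578], [192.10000610351562, 241.39999389648438]]
[[0.6084, 0.2418], [0.6179, 0.1114], [0.4787, 0.1012], [0.4695, 0.2297]] [0.13073314 0.13961035 0.12890413]
[[175.0, 0.0], [259.0, 0.0], [259.0, 70.0], [175.0, 70.0]]
[[1.1188, 0.273], [1.1149, 0.0464], [0.9181, 0.0507], [0.9221, 0.273]] [0.22659793 0.19683583 0.22230887]
box [[0.6035, -0.0819], [0.4813, -0.0936], [0.4933, -0.1823], [0.6139, -0.1684]] [0.12276911 0.08953164 0.12144725] [ 0.54797954 -0.13155195]
handle [[ 0.59289929 -0.12601402]
 [ 0.50098039 -0.13540627]] [ 0.54693984 -0.13071015]
button [[0.54079189 0.18366925 0.092     ]]
rails [[0.618, 0.1081, 0.03], [0.6221, 0.0455, 0.03], [0.6623, -0.0035, 0.03], [0.477, 0.0974, 0.03], [0.4824, 0.0363, 0.03], [0.4495, -0.0208, 0.03]]
scene box foot (y- front,y+...) [[0.6138, -0.1639, 0.008], [0.6011, -0.0768, 0.008], [0.5132, -0.0813, 0.008]]
scene charger top [[0.4799, 0.1068, 0.07], [0.4726, 0.2316, 0.07], [0.6076, 0.2405, 0.07], [0.6149, 0.1157, 0.07]]
scene btn [[0.5472, 0.1894, 0.092]]
small [[0.444, -0.155, 0.1], [0.413, -0.209, 0.1], [0.345, -0.166, 0.1], [0.376, -0.117, 0.1]]
tube [[ 0.735489   -0.09383384  0.03      ]] glue [[0.71876272 0.1363035  0.05      ]]
```

Run:
```python
from h import *
o=arm.get_obs(); q=o['eef_rot']; print(R.from_quat(q[[1,2,3,0]]).as_matrix().round(3))
t=cv2.imread("pics/top0.png")
hsv=cv2.cvtColor(t,cv2.COLOR_BGR2HSV)
m=cv2.inRange(hsv,(50,120,40),(75,255,255)); m[:, :340]=0
ys,xs=np.nonzero(m); p=np.c_[xs,ys]
hull=cv2.approxPolyDP(cv2.convexHull(p),3,True)[:,0]; print(hull.tolist()); 
for z in (.0,.165): print(cast("top",hull,z)[:,:2].round(3).tolist())
cv2.imwrite("pics/c3.png",cv2.resize(t[90:310,290:450],(0,0),fx=2.7,fy=2.7,interpolation=cv2.INTER_CUBIC))
```

```text
[[ 0.952 -0.001  0.305]
 [-0.305 -0.001  0.952]
 [-0.    -1.    -0.002]]
[[411, 120], [391, 164], [375, 174], [347, 160], [364, 123], [379, 105]]
[[0.794, -0.368], [0.672, -0.306], [0.645, -0.261], [0.685, -0.186], [0.788, -0.238], [0.838, -0.282]]
[[0.749, -0.311], [0.642, -0.257], [0.618, -0.217], [0.653, -0.152], [0.743, -0.197], [0.788, -0.236]]
```

View pics/c3.png

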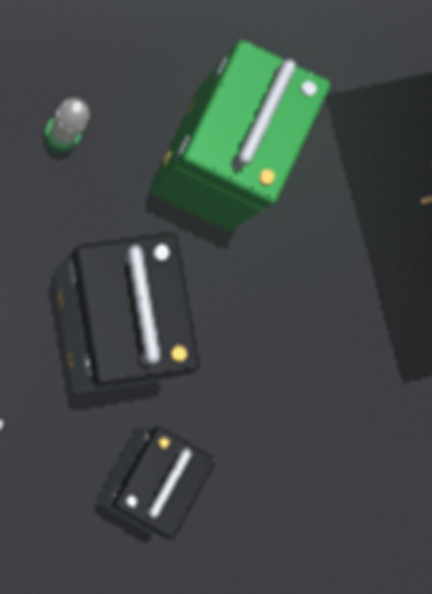

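Emit:
servo_tool --moves '[{"xyz": [0, -1, 0]}, {"xyz": [0, -1, 0]}, {"xyz": [0.7, 0, -0.7]}, {"xyz": [0.7, 0, -0.7]}, {"xyz": [0.7, 0, -0.7]}]' --claw 0.6

```text
schema error: expected keys xyz, delta_rot
```

Emit:
servo_tool --moves '[{"xyz": [0.7, 0, -0.75]}, {"xyz": [0.7, 0, -0.75]}, {"xyz": [0.7, 0, -0.75]}, {"xyz": [0.7, 0, -0.75]}, {"xyz": [0.7, 0, -0.75]}]'

```text
schema error: expected keys xyz, delta_rot
```

Emit:
servo_tool --moves '[{"xyz": [0.7, 0, -0.75]}, {"xyz": [0.7, 0, -0.75]}, {"xyz": [0.7, 0, -0.75]}, {"xyz": [0.7, 0, -0.75]}, {"xyz": [0.7, 0, -0.75]}]'

```text
schema error: expected keys xyz, delta_rot
```

Emit:
servo_tool --moves '[{"xyz": [0.7, 0, -0.75]}, {"xyz": [0.7, 0, -0.75]}, {"xyz": [0.7, 0, -0.75]}, {"xyz": [0.2, 0, -0.2]}]'

```text
schema error: expected keys xyz, delta_rot
```

Emit:
servo_tool --moves '[{"xyz": [0, -1, 0], "delta_rot": [0, 0, 0]}, {"xyz": [0, -1, 0], "delta_rot": [0, 0, 0]}, {"xyz": [0.7, 0, -0.7], "delta_rot": [0, 0, 0]}, {"xyz": [0.7, 0, -0.7], "delta_rot": [0, 0, 0]}, {"xyz": [0.7, 0, -0.7], "delta_rot": [0, 0, 0]}]' --claw 0.6

```text
t: 0.72
position: [0.2359, 0.3904, 0.3183]
eef_rot: [-0.699, 0.699, -0.109, 0.109]
contact_force: [0.5, -0.1, -0.0]
width: 0.0561
```

Emit:
servo_tool --moves '[{"xyz": [0.7, 0, -0.75], "delta_rot": [0, 0, 0]}, {"xyz": [0.7, 0, -0.75], "delta_rot": [0, 0, 0]}, {"xyz": [0.7, 0, -0.75], "delta_rot": [0, 0, 0]}, {"xyz": [0.7, 0, -0.75], "delta_rot": [0, 0, 0]}, {"xyz": [0.7, 0, -0.75], "delta_rot": [0, 0, 0]}]'

```text
t: 1.35
position: [0.3453, 0.1583, 0.3185]
eef_rot: [0.699, -0.699, 0.109, -0.109]
contact_force: [0.9, 0.0, -0.8]
width: 0.056
```

Emit:
servo_tool --moves '[{"xyz": [0.7, 0, -0.75], "delta_rot": [0, 0, 0]}, {"xyz": [0.7, 0, -0.75], "delta_rot": [0, 0, 0]}, {"xyz": [0.7, 0, -0.75], "delta_rot": [0, 0, 0]}, {"xyz": [0.7, 0, -0.75], "delta_rot": [0, 0, 0]}, {"xyz": [0.7, 0, -0.75], "delta_rot": [0, 0, 0]}]'

```text
t: 1.98
position: [0.4549, -0.0737, 0.3184]
eef_rot: [0.699, -0.698, 0.109, -0.109]
contact_force: [1.3, 0.4, -1.1]
width: 0.056
```

Emit:
servo_tool --moves '[{"xyz": [0.7, 0, -0.72], "delta_rot": [0, 0, 0]}, {"xyz": [0.7, 0, -0.72], "delta_rot": [0, 0, 0]}, {"xyz": [0.7, 0, -0.72], "delta_rot": [0, 0, 0]}, {"xyz": [0.6, 0, -0.65], "delta_rot": [0, 0, 0]}, {"xyz": [0, 0, 0], "delta_rot": [0, 1, 0]}]'

```text
t: 2.6
position: [0.5408, -0.25, 0.3165]
eef_rot: [0.689, -0.689, 0.161, -0.159]
contact_force: [-0.0, 0.9, 0.5]
width: 0.0557
```

Emit:
servo_tool --moves '[{"xyz": [0, 0, 0], "delta_rot": [0, 1, 0]}, {"xyz": [0, 0, 0], "delta_rot": [0, 1, 0]}, {"xyz": [0, 0, 0], "delta_rot": [0, 1, 0]}, {"xyz": [0, 0, 0], "delta_rot": [0, 1, 0]}, {"xyz": [0, 0, 0], "delta_rot": [0, 1, 0]}]'

```text
t: 3.22
position: [0.5402, -0.2469, 0.318]
eef_rot: [0.593, -0.593, 0.386, -0.385]
contact_force: [-0.1, -0.9, 0.1]
width: 0.0561
```

Emit:
servo_tool --moves '[{"xyz": [0, 0, 0], "delta_rot": [0, 1, 0]}, {"xyz": [0, 0, 0], "delta_rot": [0, 1, 0]}, {"xyz": [0, 0, 0], "delta_rot": [0, 0.3, 0]}, {"xyz": [0, 0, 0], "delta_rot": [0, 0, 1]}, {"xyz": [0, 0, 0], "delta_rot": [0, 0, 1]}]'

```text
t: 3.85
position: [0.5406, -0.2461, 0.3193]
eef_rot: [0.587, -0.453, 0.542, -0.395]
contact_force: [0.8, -0.1, 0.0]
width: 0.0557
```

Emit:
servo_tool --moves '[{"xyz": [0, 0, 0], "delta_rot": [0, 0, 1]}, {"xyz": [0, 0, 0], "delta_rot": [0, 0, 1]}, {"xyz": [0, 0, 0], "delta_rot": [0, 0, 0]}]'

```text
t: 4.22
position: [0.5398, -0.249, 0.3151]
eef_rot: [0.634, -0.373, 0.603, -0.31]
contact_force: [-0.3, -0.5, -0.4]
width: 0.056
```

Run:
```python
from h import *
o=arm.get_obs(); q=o['eef_rot']; print(o['position'],o['joint_pos'].round(2)); print(R.from_quat(q[[1,2,3,0]]).as_matrix().round(3))
a=arm.capture("top");b=arm.capture("scene")
cv2.imwrite("pics/t1.png",a[:,:,::-1]);cv2.imwrite("pics/s1.png",b[:,:,::-1])
```

```text
[ 0.53979854 -0.24900893  0.31512818] [-0.83  0.55  1.    0.36  2.03 -0.83]
[[ 0.081 -0.056  0.995]
 [-0.842  0.53   0.099]
 [-0.533 -0.846 -0.004]]
```

View pics/t1.png

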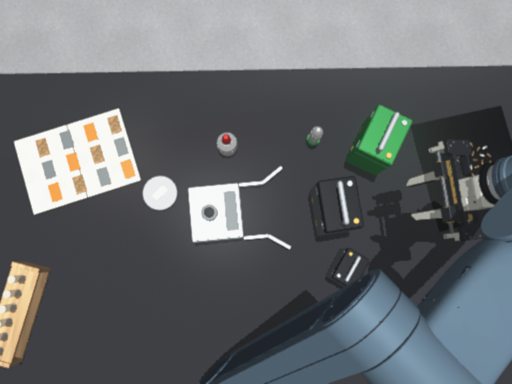

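View pics/s1.png

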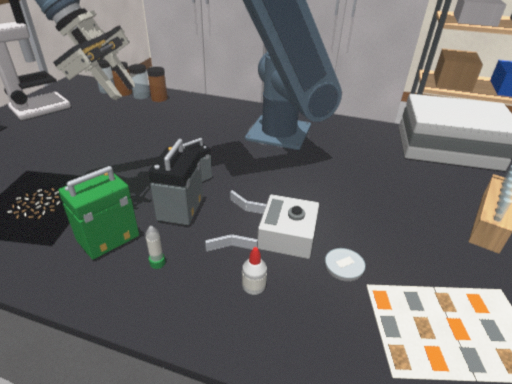

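Emit:
servo_tool --moves '[{"xyz": [-0.37, 0.23, 0.01], "delta_rot": [0, 0, 0]}, {"xyz": [-0.37, 0.23, 0.01], "delta_rot": [0, 0, 0]}, {"xyz": [0.43, 0.68, 0], "delta_rot": [0, 0, 0]}, {"xyz": [0.43, 0.68, 0], "delta_rot": [0, 0, 0]}, {"xyz": [0.43, 0.68, 0], "delta_rot": [0, 0, 0]}]'

```text
t: 4.95
position: [0.5375, -0.203, 0.1988]
eef_rot: [0.636, -0.376, 0.598, -0.312]
contact_force: [0.4, 0.1, -0.8]
width: 0.0556
```

Run:
```python
from h import *
o=arm.get_obs(); print(o['position'],o['joint_pos'].round(2),o['contact_force'])
a=arm.capture("top");b=arm.capture("scene")
cv2.imwrite("pics/t2.png",cv2.resize(a[100:300,300:512,::-1],(0,0),fx=2.6,fy=2.6));cv2.imwrite("pics/s2.png",cv2.resize(b[20:270,30:260,::-1],(0,0),fx=2.3,fy=2.3))
```

```text
[ 0.53746984 -0.20299709  0.19880058] [-0.78  0.55  1.28  0.35  1.74 -0.9 ] [ 0.38105553  0.12086919 -0.79466885]
```

View pics/t2.png

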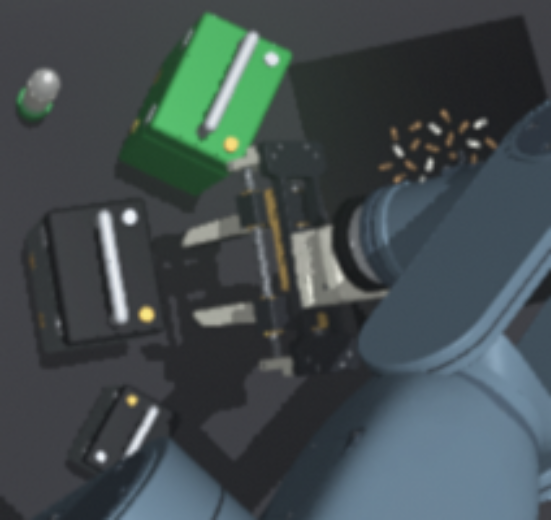

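View pics/s2.png

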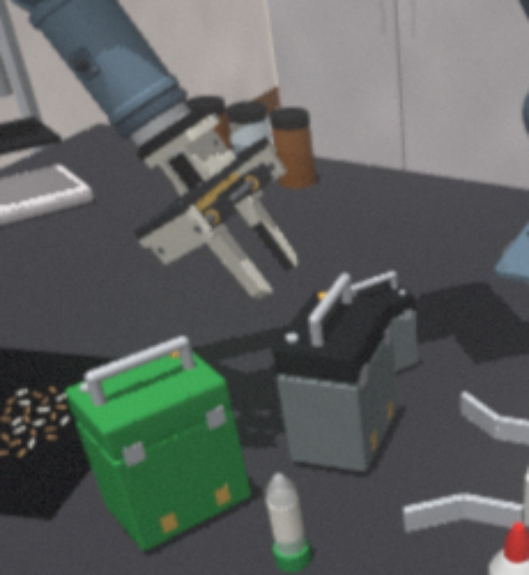

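Run:
```python
from h import *
for z in (.25,.27,.29): print(z,cast("top",np.array([[235,150],[262,143],[320,145],[258,370],[300,370]])/2.6+[300,100],z)[:,:2].round(3).tolist())
```

```text
0.25 [[0.64, -0.231], [0.646, -0.254], [0.643, -0.303], [0.453, -0.239], [0.452, -0.274]]
0.27 [[0.636, -0.225], [0.642, -0.248], [0.639, -0.296], [0.453, -0.233], [0.452, -0.268]]
0.29 [[0.632, -0.219], [0.638, -0.241], [0.635, -0.289], [0.452, -0.227], [0.452, -0.261]]
```

Emit:
servo_tool --moves '[{"xyz": [0.3, 0.48, -0.06], "delta_rot": [0, 0, 0]}, {"xyz": [0.3, 0.48, -0.05], "delta_rot": [0, 0, 0]}, {"xyz": [0.3, 0.48, 0], "delta_rot": [0, 0, 0]}, {"xyz": [0.3, 0.48, 0], "delta_rot": [0, 0, 0]}]'

```text
t: 5.55
position: [0.5329, -0.2051, 0.087]
eef_rot: [0.636, -0.375, 0.598, -0.312]
contact_force: [-0.0, -1.1, -0.7]
width: 0.0556
```

Emit:
servo_tool --moves '[{"xyz": [0.3, 0.48, 0], "delta_rot": [0, 0, 0]}, {"xyz": [0.27, 0.42, 0], "delta_rot": [0, 0, 0]}, {"xyz": [0, 0, 0], "delta_rot": [0, 0, 0]}]'

```text
t: 5.92
position: [0.532, -0.2046, 0.0325]
eef_rot: [0.635, -0.375, 0.6, -0.311]
contact_force: [-0.5, -0.2, -1.0]
width: 0.056
```

Run:
```python
from h import *
o=arm.get_obs(); q=o['eef_rot'];print(o['position'],o['joint_pos'].round(2),o['contact_force']); print(R.from_quat(q[[1,2,3,0]]).as_matrix().round(3))
a=arm.capture("top");b=arm.capture("scene")
cv2.imwrite("pics/t3.png",cv2.resize(a[100:300,300:512,::-1],(0,0),fx=2.6,fy=2.6));cv2.imwrite("pics/s3.png",cv2.resize(b[50:270,50:280,::-1],(0,0),fx=2.4,fy=2.4))
```

```text
[ 0.53195225 -0.20457597  0.03253811] [-0.79  0.71  1.44  0.34  1.45 -1.01] [-0.46757612 -0.19696371 -0.99974868]
[[ 0.088 -0.055  0.995]
 [-0.844  0.526  0.103]
 [-0.529 -0.848  0.   ]]
```

View pics/t3.png

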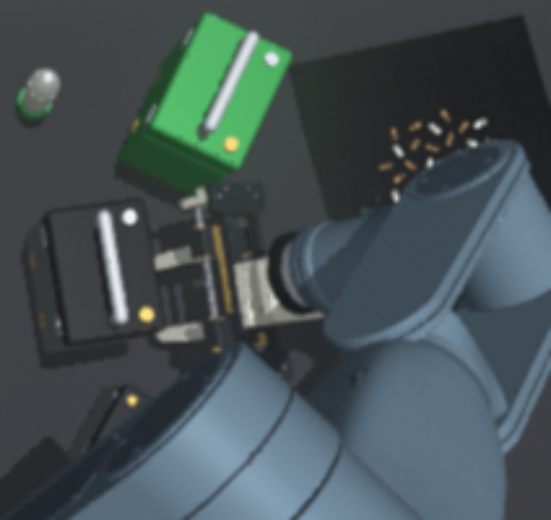

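View pics/s3.png

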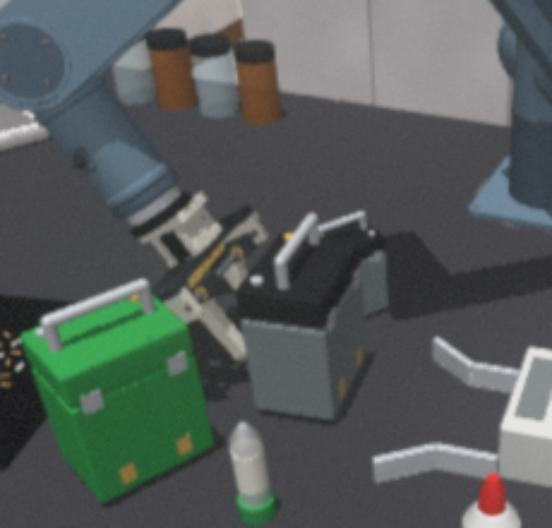

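Emit:
servo_tool --moves '[{"xyz": [-0.17, 0.105, 0.02], "delta_rot": [0, 0, 0]}, {"xyz": [-0.1, 0.06, 0.01], "delta_rot": [0, 0, 0]}, {"xyz": [-0.1, 0.06, 0.01], "delta_rot": [0, 0, 0]}, {"xyz": [-0.17, 0.105, 0.02], "delta_rot": [0, 0, 0]}, {"xyz": [-0.17, 0.105, 0.02], "delta_rot": [0, 0, 0]}]'

```text
t: 6.65
position: [0.5324, -0.166, 0.0326]
eef_rot: [0.635, -0.375, 0.599, -0.314]
contact_force: [-0.1, -7.6, 3.2]
width: 0.0561
```

Emit:
servo_tool --moves '[{"xyz": [-0.17, 0.105, 0.02], "delta_rot": [0, 0, 0]}, {"xyz": [-0.17, 0.105, 0.02], "delta_rot": [0, 0, 0]}, {"xyz": [0, 0, 0], "delta_rot": [0, 0, 0]}]'

```text
t: 7.02
position: [0.5322, -0.1441, 0.0326]
eef_rot: [0.635, -0.374, 0.599, -0.312]
contact_force: [1.3, -4.3, -0.1]
width: 0.0554
```

Run:
```python
from h import *
o=arm.get_obs(); q=o['eef_rot'];print(o['position'],o['joint_pos'].round(2),o['contact_force']); print(R.from_quat(q[[1,2,3,0]]).as_matrix().round(3))
a=arm.capture("top");b=arm.capture("scene")
cv2.imwrite("pics/t4.png",cv2.resize(a[140:300,170:390,::-1],(0,0),fx=3.6,fy=3.6,interpolation=cv2.INTER_CUBIC));cv2.imwrite("pics/s4.png",cv2.resize(b[50:270,50:330,::-1],(0,0),fx=2.4,fy=2.4))
```

```text
[ 0.53215429 -0.14414688  0.03258561] [-0.72  0.66  1.54  0.38  1.38 -0.98] [ 1.31162606 -4.26069611 -0.09102932]
[[ 0.087 -0.052  0.995]
 [-0.845  0.525  0.102]
 [-0.527 -0.85   0.002]]
```

View pics/t4.png

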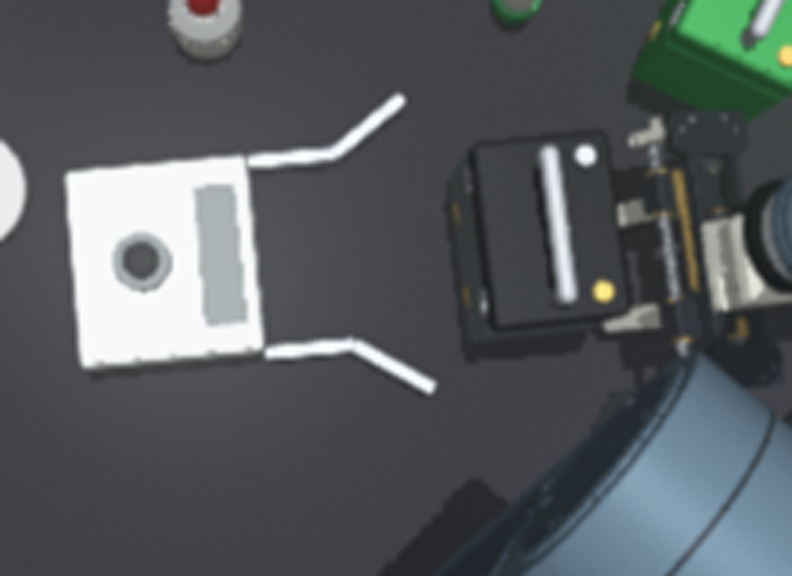

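View pics/s4.png

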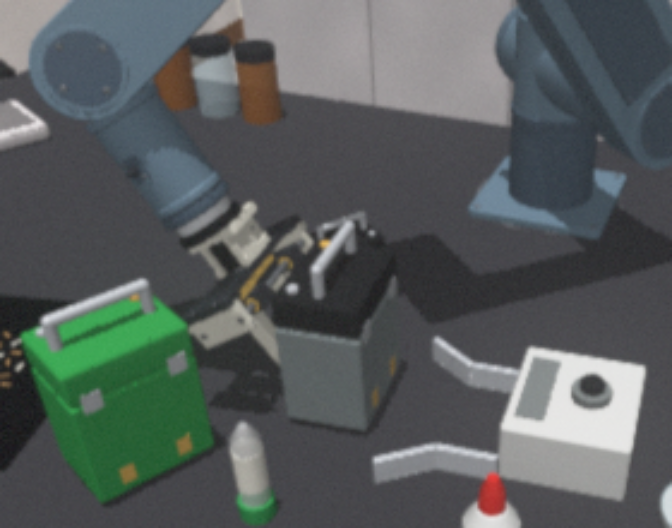

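```bash
cat >> h.py <<'E'
S0=np.array([0.5480,0.1065]); U=np.array([-.0715,.9974]); V=np.array([-.9974,-.0715])
def box(front,rear,handle,off,f=3.6):
    # each: two px (upper, lower) in crop
    P=cast("top",np.array(front+rear)/f+off,.165)[:,:2]
    h=cast("top",np.array(handle)/f+off,.199)[:,:2]
    c=P.mean(0); 
    for nm,p in (("case",c),("handle",h.mean(0))):
        d=p-S0; print(nm,p.round(4),"bay x %.4f y %.4f"%(d@U,d@V))
    for nm,d in (("front",P[1]-P[0]),("rear",P[3]-P[2]),("h",h[1]-h[0])):
        print(nm,"yaw rel bay deg",np.degrees(np.arctan2(d[1],d[0])-np.arctan2(V[1],V[0])).round(2),np.linalg.norm(d))
E
python3 - <<'E'
from h import *
box([[472,148],[494,328]],[[605,130],[628,310]],[[548,150],[568,300]],[170,140])
E
```

```text
case [ 0.5499 -0.0896] bay x -0.1957 y 0.0121
handle [ 0.5487 -0.0896] bay x -0.1956 y 0.0133
front yaw rel bay deg 0.92 0.11937086417192308
rear yaw rel bay deg 0.68 0.1196615714284152
h yaw rel bay deg 1.24 0.09683090798451706
```

Emit:
servo_tool --moves '[{"xyz": [-0.17, 0.105, 0.02], "delta_rot": [0.02, 0.03, 0]}, {"xyz": [-0.21, 0.13, 0.026], "delta_rot": [0.02, 0.03, 0]}, {"xyz": [-0.21, 0.13, 0.026], "delta_rot": [0.02, 0.03, 0]}, {"xyz": [-0.21, 0.13, 0.026], "delta_rot": [0, 0, 0]}, {"xyz": [-0.21, 0.13, 0.026], "delta_rot": [0, 0, 0]}]'

```text
t: 7.75
position: [0.5326, -0.0852, 0.0325]
eef_rot: [0.633, -0.37, 0.602, -0.317]
contact_force: [-0.7, -8.4, 2.4]
width: 0.0561
```

Emit:
servo_tool --moves '[{"xyz": [-0.21, 0.13, 0.026], "delta_rot": [0, 0, 0]}, {"xyz": [-0.21, 0.13, 0.026], "delta_rot": [0, 0, 0]}, {"xyz": [-0.17, 0.105, 0.02], "delta_rot": [0, 0, 0]}, {"xyz": [0, 0, 0], "delta_rot": [0, 0, 0]}]'

```text
t: 8.25
position: [0.5331, -0.0492, 0.0327]
eef_rot: [0.633, -0.369, 0.602, -0.317]
contact_force: [1.8, -5.8, 0.7]
width: 0.0557
```

Run:
```python
from h import *
o=arm.get_obs(); q=o['eef_rot'];print(o['position'],o['joint_pos'].round(2),o['contact_force']); print(R.from_quat(q[[1,2,3,0]]).as_matrix().round(3))
a=arm.capture("top");b=arm.capture("scene")
cv2.imwrite("pics/t5.png",cv2.resize(a[140:300,170:390,::-1],(0,0),fx=3.6,fy=3.6,interpolation=cv2.INTER_CUBIC));cv2.imwrite("pics/s5.png",cv2.resize(b[50:270,50:330,::-1],(0,0),fx=2.4,fy=2.4))
```

```text
[ 0.53310305 -0.04923762  0.03266315] [-0.6   0.6   1.67  0.44  1.28 -0.9 ] [ 1.82735634 -5.75180601  0.65077316]
[[ 0.074 -0.044  0.996]
 [-0.846  0.527  0.086]
 [-0.528 -0.849  0.002]]
```

View pics/t5.png

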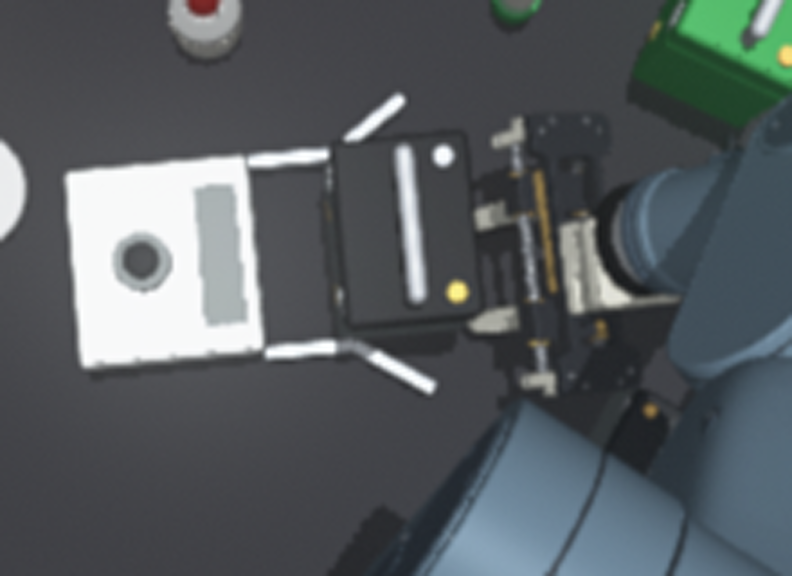

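View pics/s5.png

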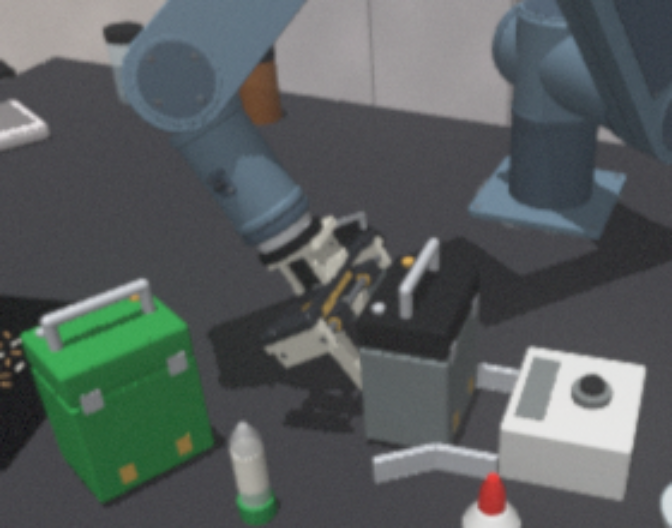

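Run:
```python
from h import *
box([[333,147],[346,326]],[[465,132],[481,312]],[[403,148],[417,299]],[170,140])
```

```text
case [0.5515 0.0047] bay x -0.1018 y 0.0038
handle [0.5514 0.0048] bay x -0.1017 y 0.0038
front yaw rel bay deg -1.3 0.11829886549995862
rear yaw rel bay deg -0.93 0.11929612850103459
h yaw rel bay deg -0.45 0.09718947972112364
```

Emit:
servo_tool --moves '[{"xyz": [-0.17, 0.105, 0.017], "delta_rot": [0, 0, 0]}, {"xyz": [-0.17, 0.105, 0.017], "delta_rot": [0, 0, 0]}, {"xyz": [-0.17, 0.105, 0.017], "delta_rot": [0, 0, 0]}, {"xyz": [-0.17, 0.105, 0.017], "delta_rot": [0, 0, 0]}, {"xyz": [-0.1, 0.065, 0.01], "delta_rot": [0, 0, 0]}]'

```text
t: 8.98
position: [0.5326, -0.0034, 0.0325]
eef_rot: [0.633, -0.37, 0.602, -0.316]
contact_force: [-0.1, -9.2, 2.3]
width: 0.0556
```

Emit:
servo_tool --moves '[{"xyz": [-0.05, 0.03, 0.005], "delta_rot": [0, 0, 0]}, {"xyz": [-0.05, 0.03, 0.005], "delta_rot": [0, 0, 0]}]'

```text
t: 9.22
position: [0.5326, 0.0021, 0.0326]
eef_rot: [0.633, -0.37, 0.602, -0.316]
contact_force: [-0.8, -8.4, 0.9]
width: 0.0558
```

Emit:
servo_tool --moves '[{"xyz": [-0.035, 0.02, 0.003], "delta_rot": [0, 0, 0]}, {"xyz": [-0.035, 0.02, 0.003], "delta_rot": [0, 0, 0]}]'

```text
t: 9.48
position: [0.5325, 0.0062, 0.0326]
eef_rot: [0.633, -0.37, 0.603, -0.316]
contact_force: [0.9, -8.3, 0.8]
width: 0.0557
```

Emit:
servo_tool --moves '[{"xyz": [-0.035, 0.02, 0.003], "delta_rot": [0, 0, 0]}]'

```text
t: 9.6
position: [0.5326, 0.0068, 0.0326]
eef_rot: [0.632, -0.371, 0.602, -0.317]
contact_force: [-3.0, -15.8, 3.0]
width: 0.0558
```

Run:
```python
from h import *
o=arm.get_obs(); print(o['position'],o['contact_force'])
a=arm.capture("top");b=arm.capture("scene")
cv2.imwrite("pics/t6.png",cv2.resize(a[140:300,170:390,::-1],(0,0),fx=3.6,fy=3.6,interpolation=cv2.INTER_CUBIC));cv2.imwrite("pics/s6.png",cv2.resize(b[80:270,130:330,::-1],(0,0),fx=3,fy=3))
```

```text
[0.53263943 0.0067997  0.03255323] [ -2.95666133 -15.76764942   2.95927007]
```

View pics/t6.png

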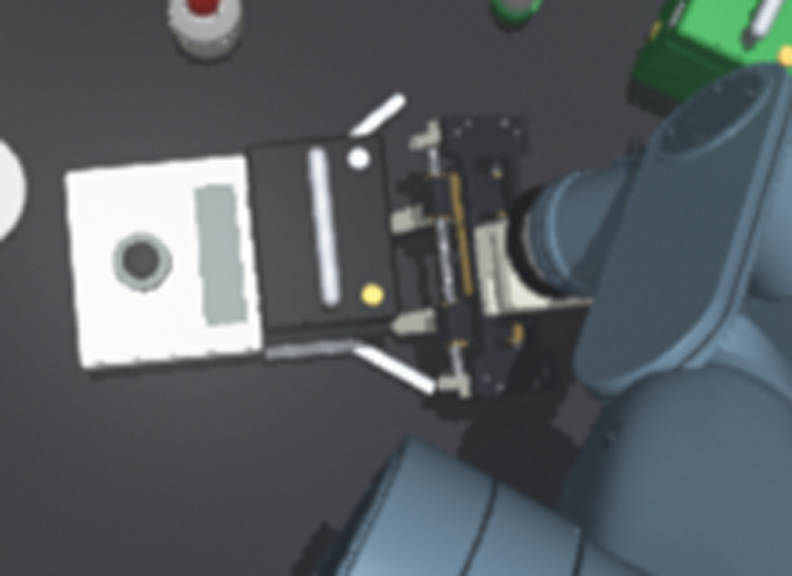

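View pics/s6.png

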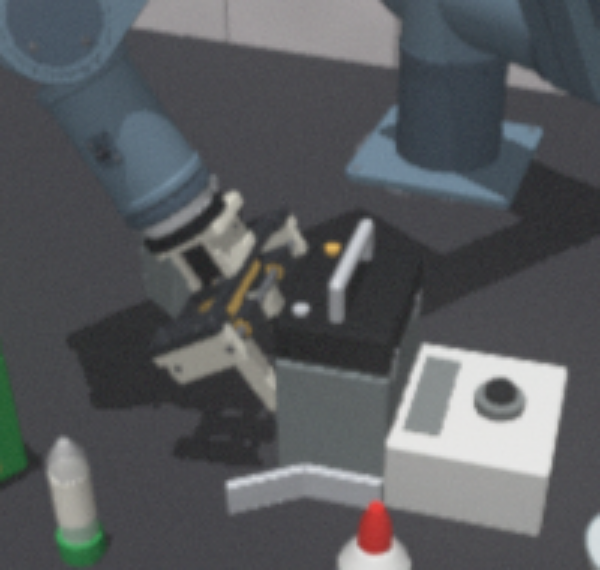

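Emit:
servo_tool --moves '[{"xyz": [-0.035, 0.02, 0.003], "delta_rot": [0, 0, 0]}, {"xyz": [0, 0, 0], "delta_rot": [0, 0, 0]}, {"xyz": [0, 0, 0], "delta_rot": [0, 0, 0]}]'

```text
t: 10.07
position: [0.5327, 0.0069, 0.0326]
eef_rot: [0.632, -0.371, 0.601, -0.318]
contact_force: [-5.1, -19.5, 4.0]
width: 0.0559
```

Run:
```python
from h import *
box([[249,149],[264,330]],[[383,136],[397,318]],[[317,152],[330,302]],[170,140])
```

```text
case [0.5499 0.0592] bay x -0.0473 y 0.0015
handle [0.5502 0.06  ] bay x -0.0466 y 0.0011
front yaw rel bay deg -0.38 0.11969536246220971
rear yaw rel bay deg -1.27 0.12046419565139896
h yaw rel bay deg -0.44 0.09648220288637194
```

Emit:
servo_tool --moves '[{"xyz": [0.08, -0.05, -0.008], "delta_rot": [0, 0, 0]}, {"xyz": [0.21, -0.13, -0.02], "delta_rot": [0, 0, 0]}, {"xyz": [0.34, -0.21, -0.035], "delta_rot": [0, 0, 0]}, {"xyz": [0.25, -0.16, -0.025], "delta_rot": [0, 0, 0]}]'

```text
t: 10.58
position: [0.5324, -0.0419, 0.0329]
eef_rot: [0.633, -0.369, 0.603, -0.316]
contact_force: [0.1, 0.6, 0.5]
width: 0.056
```

Emit:
servo_tool --moves '[{"xyz": [-0.42, -0.68, 0], "delta_rot": [0, 0, 0]}, {"xyz": [-0.42, -0.68, 0], "delta_rot": [0, 0, 0]}, {"xyz": [-0.42, -0.68, 0], "delta_rot": [0, 0, 0]}, {"xyz": [-0.42, -0.68, 0], "delta_rot": [0, 0, 0]}, {"xyz": [-0.42, -0.68, 0], "delta_rot": [0, 0, 0]}]' --claw 0

```text
t: 11.2
position: [0.5321, -0.0424, 0.2341]
eef_rot: [0.633, -0.369, 0.603, -0.316]
contact_force: [1.2, -0.2, 0.5]
width: 0.0105
```

Emit:
servo_tool --moves '[{"xyz": [-0.42, -0.68, 0], "delta_rot": [0, 0, 0]}, {"xyz": [-0.42, -0.68, 0], "delta_rot": [0, 0, 0]}, {"xyz": [0, 0, 0], "delta_rot": [0, 0, -1]}, {"xyz": [0, 0, 0], "delta_rot": [0, 0, -1]}, {"xyz": [0, 0, 0], "delta_rot": [0, 0, -1]}]'

```text
t: 11.82
position: [0.5325, -0.0433, 0.3134]
eef_rot: [0.552, -0.487, 0.512, -0.442]
contact_force: [0.4, 0.6, -1.0]
width: 0.0003
```

Emit:
servo_tool --moves '[{"xyz": [0, 0, 0], "delta_rot": [0, 0, -1]}, {"xyz": [0, 0, 0], "delta_rot": [0, 0, 0]}]'

```text
t: 12.08
position: [0.5321, -0.0403, 0.3135]
eef_rot: [0.522, -0.522, 0.477, -0.477]
contact_force: [-0.1, -0.0, -0.8]
width: 0.0008
```

Run:
```python
from h import *
o=arm.get_obs(); q=o['eef_rot'];print(o['position'],o['joint_pos'].round(2),o['contact_force'],o['width']); print(R.from_quat(q[[1,2,3,0]]).as_matrix().round(3))
a=arm.capture("top");b=arm.capture("scene")
cv2.imwrite("pics/t7.png",cv2.resize(a[140:300,170:390,::-1],(0,0),fx=3.6,fy=3.6,interpolation=cv2.INTER_CUBIC));cv2.imwrite("pics/s7.png",cv2.resize(b[80:270,130:330,::-1],(0,0),fx=3,fy=3))
```

```text
[ 0.53210622 -0.04030861  0.31354722] [-0.29  0.18  1.4   0.    1.55 -0.38] [-0.07143373 -0.02966779 -0.78752736] 0.0008199850091480804
[[ 0.091  0.001  0.996]
 [-0.996  0.     0.091]
 [-0.    -1.     0.001]]
```

View pics/t7.png

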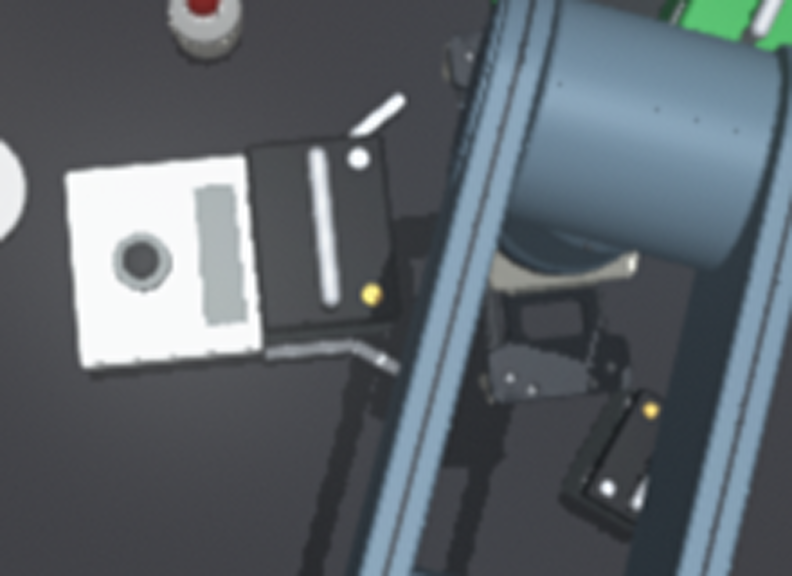

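View pics/s7.png

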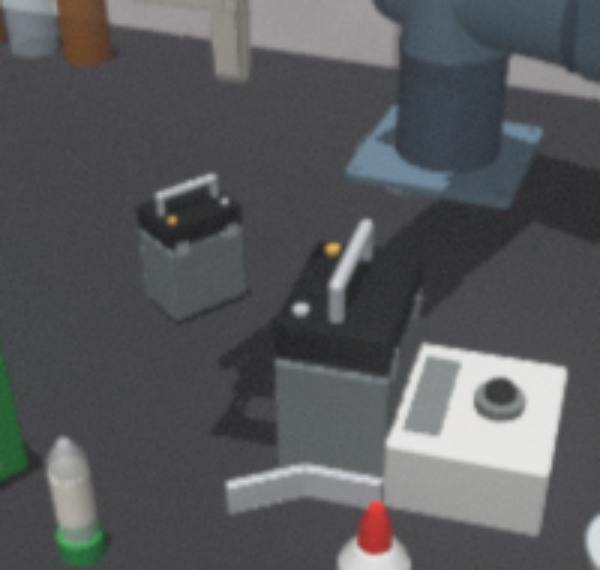

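Emit:
servo_tool --moves '[{"xyz": [-0.75, 0, 0.1], "delta_rot": [0, 0, 0]}, {"xyz": [-0.75, 0, 0.1], "delta_rot": [0, 0, 0]}, {"xyz": [-0.75, 0, 0.1], "delta_rot": [0, 0, 0]}, {"xyz": [-0.75, 0, 0.1], "delta_rot": [0, 0, 0]}, {"xyz": [-0.75, 0, 0.1], "delta_rot": [0, 0, 0]}]'

```text
t: 12.8
position: [0.5415, 0.1463, 0.312]
eef_rot: [-0.52, 0.521, -0.479, 0.478]
contact_force: [-0.2, 0.1, -0.5]
width: 0.0007
```

Emit:
servo_tool --moves '[{"xyz": [-0.74, 0, 0.12], "delta_rot": [0, 0, 0]}, {"xyz": [0, 0.8, 0], "delta_rot": [0, 0, 0]}, {"xyz": [0, 0.8, 0], "delta_rot": [0, 0, 0]}, {"xyz": [0, 0.8, 0], "delta_rot": [0, 0, 0]}, {"xyz": [0, 0.8, 0], "delta_rot": [0, 0, 0]}]'

```text
t: 13.42
position: [0.5442, 0.1825, 0.1507]
eef_rot: [-0.52, 0.521, -0.479, 0.478]
contact_force: [1.3, -0.3, 0.4]
width: 0.0006
```

Emit:
servo_tool --moves '[{"xyz": [0, 0.7, 0], "delta_rot": [0, 0, 0]}, {"xyz": [0, 0, 0], "delta_rot": [0, 0, 0]}]'

```text
t: 13.68
position: [0.542, 0.1823, 0.1143]
eef_rot: [-0.519, 0.523, -0.481, 0.476]
contact_force: [-0.9, -0.3, 0.2]
width: 0.0004
```

Run:
```python
from h import *
o=arm.get_obs(); q=o['eef_rot'];print(o['position'],o['contact_force'],o['width'])
print(proj("top",o['position']),proj("scene",o['position']))
a=arm.capture("top");b=arm.capture("scene")
cv2.imwrite("pics/t8.png",cv2.resize(a[140:300,150:370,::-1],(0,0),fx=3.6,fy=3.6,interpolation=cv2.INTER_CUBIC));cv2.imwrite("pics/s8.png",cv2.resize(b[110:270,180:350,::-1],(0,0),fx=3.5,fy=3.5))
```

```text
[0.54200481 0.18226239 0.11432609] [-0.94669968 -0.31737231  0.18975091] 0.0004157876478776572
[[209.33636873 210.90883473]] [[295.45835365 200.80451824]]
```

View pics/s8.png

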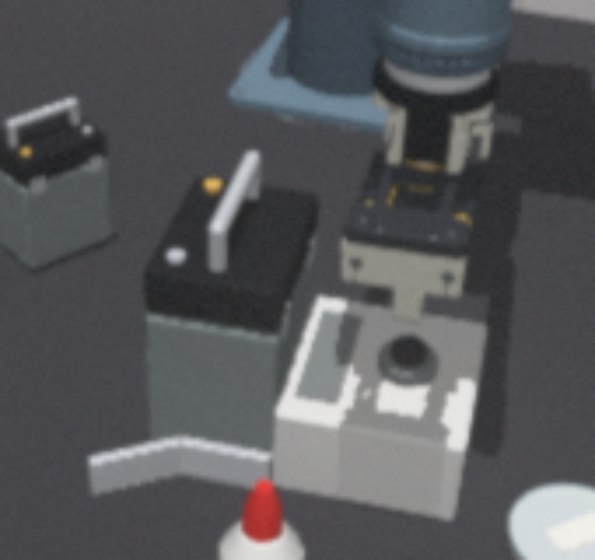

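View pics/t8.png

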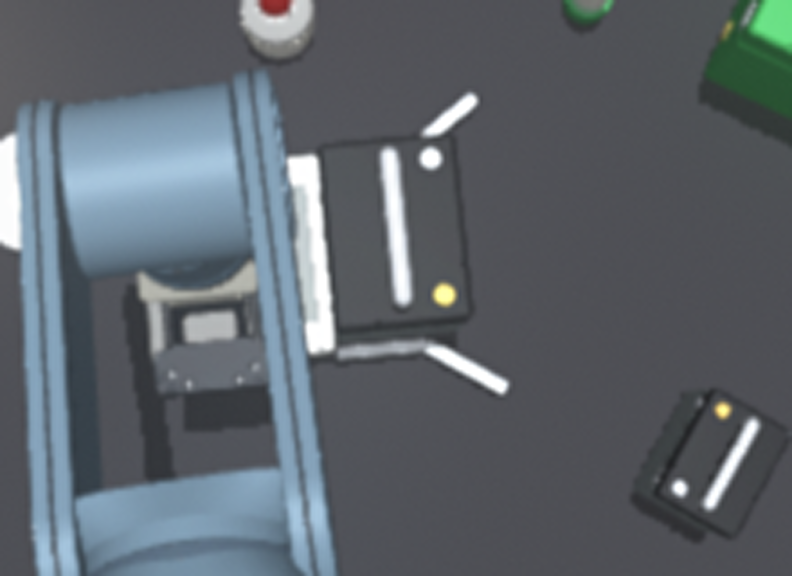

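Emit:
servo_tool --moves '[{"xyz": [-0.07, 0.15, 0.01], "delta_rot": [0, 0, 0]}, {"xyz": [0, 0.15, 0], "delta_rot": [0, 0, 0]}, {"xyz": [0, 0.1, 0], "delta_rot": [0, 0, 0]}, {"xyz": [0, 0, 0], "delta_rot": [0, 0, 0]}]'

```text
t: 14.28
position: [0.5437, 0.1878, 0.0974]
eef_rot: [-0.521, 0.521, -0.478, 0.478]
contact_force: [-0.8, 1.1, 0.2]
width: 0.0004
```

Emit:
servo_tool --moves '[{"xyz": [0, 0.06, 0], "delta_rot": [0, 0, 0]}, {"xyz": [0, 0, 0], "delta_rot": [0, 0, 0]}]'

```text
t: 14.52
position: [0.544, 0.1878, 0.0947]
eef_rot: [0.521, -0.521, 0.478, -0.478]
contact_force: [-0.6, -0.8, 0.4]
width: 0.0004
```

Emit:
servo_tool --moves '[{"xyz": [0, 0.06, 0], "delta_rot": [0, 0, 0]}, {"xyz": [0, 0, 0], "delta_rot": [0, 0, 0]}]'

```text
t: 14.78
position: [0.5444, 0.1878, 0.0918]
eef_rot: [0.522, -0.521, 0.478, -0.478]
contact_force: [-0.0, 0.2, 1.6]
width: 0.0004
```

Emit:
servo_tool --moves '[{"xyz": [0, 0.06, 0], "delta_rot": [0, 0, 0]}, {"xyz": [0, 0, 0], "delta_rot": [0, 0, 0]}]'

```text
t: 15.02
position: [0.5444, 0.1878, 0.0889]
eef_rot: [0.522, -0.521, 0.478, -0.478]
contact_force: [0.5, -0.2, 3.1]
width: 0.0004
```

Emit:
servo_tool --moves '[{"xyz": [0, 0.06, 0], "delta_rot": [0, 0, 0]}, {"xyz": [0, 0, 0], "delta_rot": [0, 0, 0]}]'

```text
t: 15.28
position: [0.5444, 0.1878, 0.0863]
eef_rot: [0.522, -0.521, 0.477, -0.478]
contact_force: [-0.3, 0.2, 5.9]
width: 0.0002
```

Emit:
servo_tool --moves '[{"xyz": [0, 0.05, 0], "delta_rot": [0, 0, 0]}, {"xyz": [0, 0, 0], "delta_rot": [0, 0, 0]}]'

```text
t: 15.52
position: [0.5445, 0.1878, 0.086]
eef_rot: [0.522, -0.521, 0.477, -0.478]
contact_force: [-5.6, -1.4, 20.9]
width: 0.0006
```

The button has bottomed out: z stays at 86 mm while the force rises to 21 N. I'll hold briefly, then lift straight up.

Emit:
servo_tool --moves '[{"xyz": [0, 0, 0], "delta_rot": [0, 0, 0]}, {"xyz": [0, -0.1, 0], "delta_rot": [0, 0, 0]}, {"xyz": [0, -0.4, 0], "delta_rot": [0, 0, 0]}, {"xyz": [0, -0.8, 0], "delta_rot": [0, 0, 0]}, {"xyz": [0, -0.8, 0], "delta_rot": [0, 0, 0]}]'

```text
t: 16.15
position: [0.5433, 0.1876, 0.1883]
eef_rot: [-0.521, 0.522, -0.478, 0.477]
contact_force: [0.7, 0.8, -0.4]
width: 0.0007
```

Emit:
servo_tool --moves '[{"xyz": [0, -0.8, 0], "delta_rot": [0, 0, 0]}, {"xyz": [0, -0.8, 0], "delta_rot": [0, 0, 0]}, {"xyz": [0, -0.8, 0], "delta_rot": [0, 0, 0]}, {"xyz": [0, 0, 0], "delta_rot": [0, 0, 0]}]'

```text
t: 16.65
position: [0.5454, 0.188, 0.3114]
eef_rot: [0.523, -0.52, 0.476, -0.479]
contact_force: [-0.3, 0.3, -0.4]
width: 0.0005
```

Run:
```python
from h import *
o=arm.get_obs(); print(o['t'],o['position'],o['contact_force'])
a=arm.capture("top");b=arm.capture("scene")
cv2.imwrite("pics/t9.png",cv2.resize(a[110:300,130:350,::-1],(0,0),fx=3,fy=3,interpolation=cv2.INTER_CUBIC));cv2.imwrite("pics/s9.png",cv2.resize(b[100:300,110:380,::-1],(0,0),fx=2.9,fy=2.9))
```

```text
16.65 [0.54536318 0.18795183 0.31135064] [-0.29352133  0.34443632 -0.42478743]
```

View pics/s9.png

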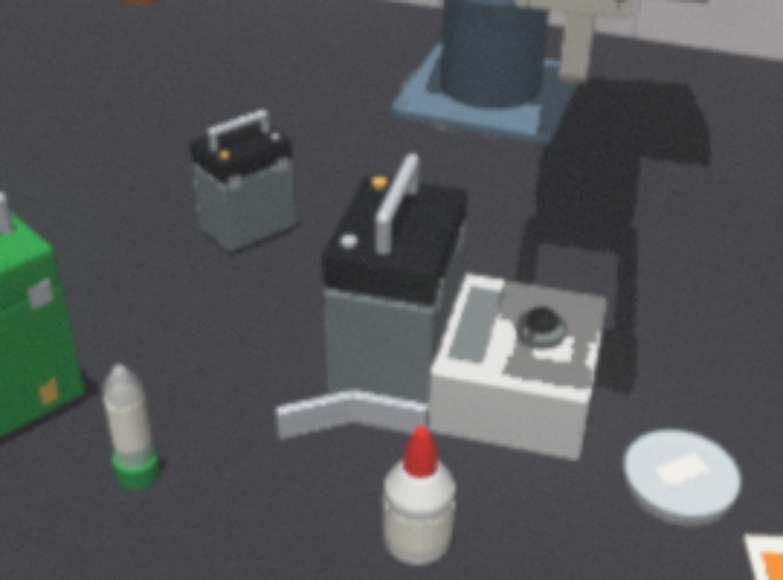

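View pics/t9.png

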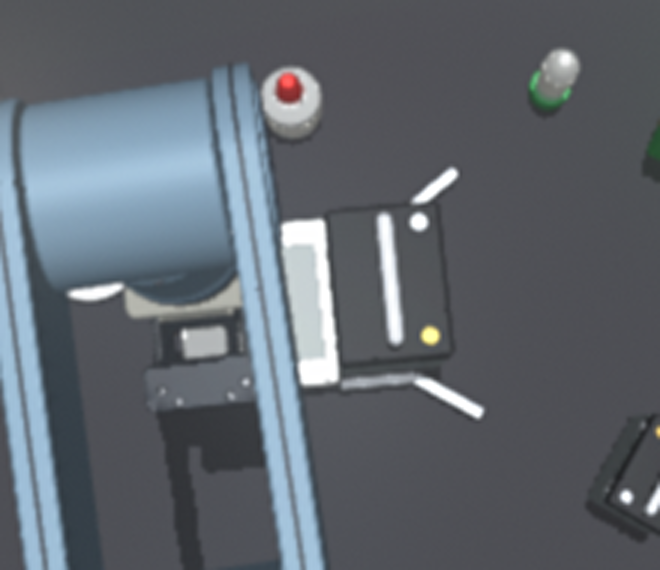

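The box is home against the stop and upright. The button is up, and the bottle, dish and tube haven't moved. The arm is clear at z = 0.31, so I'm handing in.

Run:
```python
from h import *
box([[329,211],[341,364]],[[439,205],[452,352]],[[384,217],[396,341]],[130,110],3)
print(arm.hand_in())
```

```text
case [0.551  0.0585] bay x -0.0481 y 0.0005
handle [0.5503 0.0597] bay x -0.0469 y 0.0010
front yaw rel bay deg -0.64 0.12141442425230355
rear yaw rel bay deg -0.62 0.11686910326060168
h yaw rel bay deg 0.13 0.09579677495253816
the job is handed in; nothing more can be done
None
```

The battery box is home in the bay and the charger's button has been pressed fully down and released. I handed the job in at about 17 s; the hand-in gave no verdict.

- **Push:** I pushed the large grey box low on its plain face, about 33 mm above the bench, with both fingertips and the tool tilted 32°. It slid upright until it met the stop, where the force rose from about 8 N to 20 N and it stopped moving.
- **Button:** I pressed it with the shut fingers. It bottomed at 86 mm with the force rising to about 21 N, and I then lifted the arm clear to z = 0.31 m.
- **Last checks:** From the top camera, the box sits at bay x of -47 to -48 mm (home is -46), y about 1 mm off centre, and under 1° askew. In the pictures the box is upright, the button is back up, and the bottle, dish and tube look where they were. The arm was touching nothing.
- **Disagreements:** The two cameras put the button about 6 to 8 mm apart, so I used the position worked out from the charger block, which lay between them. The box position from its case and from its handle differed by about 1 mm. No check failed.

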